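Stand the bottle back up and hold the curing lamp's dead-man paddle half-way

TASK

One of the three varnished bottles in the lane of the curing lamp has fallen over: stand it upright on its own empty round mat, in line with the other two, and let go of it. Then press the lamp's spring-loaded dead-man paddle half-way down and keep it there, so that the program finishes while still holding it; the lamp cuts out if the paddle is let up or pushed all the way down, so never push it to the bottom. Leave the two standing bottles and everything else on the table where they are.

Things in the scene. Friction and masses are not known exactly. Their poses are not given: they have to be found in the camera images.
- tray: Curing lane: fixed aluminium plate, 130 mm (its x) by 440 mm (its y, along the lane), top 3 mm above the table, origin at its centre at table level. Three flat black round mats, 76 mm across, lie on it in a row. A white box lamp, 155 mm tall, 120 mm wide, stands past its +y end, from y = 270 mm.
- mat0 (a point): Centre of a round mat of the lane, on the plate's top, at y = -150 mm from the plate's centre
- mat1 (a point): Centre of a round mat of the lane, on the plate's top, at y = 0 mm from the plate's centre
- mat2 (a point): Centre of a round mat of the lane, on the plate's top, at y = 150 mm from the plate's centre
- fallen: The fallen bottle, lying across the lane over its own mat, cap away from the robot. Square, amber, 46 x 46 mm, 110 mm tall: square part 76 mm from the base up, at the top a round black cap 30 mm wide, 22 mm tall. About 0.16 kg. Origin on its axis at mid height (55 mm from the base), z axis from base to cap. Origin 58 mm above the table when standing on the plate, 26 lying.
- bottle_a: A bottle like the fallen one, standing on one of the other mats. Origin on its axis at mid height, z up.
- bottle_b: The other standing bottle, on the remaining mat. Same make, same origin.
- station: Fixed grey base of the lamp's dead-man paddle, 190 mm (its x) by 100 mm, 22 mm tall; origin under its centre at table level, -x end towards the robot. The paddle's hinge runs along its y at x = +70 mm, 45 mm above the table, between lugs 61 mm tall.
- index (a point): Top of the slim steel post beside the paddle's free end, 79 mm above the table (station x = -56, y = +46 mm). The paddle is half-way down when the side of its rubber pad, at the post, is centred on this height.
- paddle (a joint): Angle of the spring-loaded paddle, rad: 0 at rest (free end, towards the robot, raised 0.5 rad above level), grows as it is pressed down, 0.5 fully down (level, on its stop); half-way is 0.25. Springs back when let go. Pressed at the pad's middle it starts to move at about 3 N, takes about 6 to 7 N half-way and 9 to 10 N near the bottom.
- pad (a point): Centre of the top face of the paddle's black rubber pad (60 mm along the paddle, 64 wide, 14 thick), 115 mm from the hinge and 9 mm above the line through it. In the station's frame x = 70 - 115 cos a + 9 sin a, z = 45 + 115 sin a + 9 cos a (mm), with a = 0.5 minus the joint value; z is about 108 at rest, 82 half-way, 54 fully down.
- jar: Bystander: closed glass jar with a steel lid, 70 mm across, 100 mm tall; origin at its underside
- pencil_pot: Bystander: grey pot of pencils, 76 mm across, 130 mm tall with the pencils; origin at its underside
- pencil_case: Bystander: blue padded pencil case, 70 x 190 x 65 mm; origin at its underside
- mug: Bystander: white mug, 82 mm across, 92 mm tall; origin at its underside
- tape: Bystander: black tape dispenser, 50 x 130 mm, 70 mm tall; origin at its underside
- eraser: Bystander: white eraser in a sleeve, 22 x 55 x 13 mm; origin at its underside
- brush: Bystander: paint brush lying on the table; origin at its underside
Things that resemble listed ones, but are neither listed nor needed, are in the scene too. What is shaped like the fallen but yellow is not meant.

How it is judged:
On the way, in this order (a step that is already met when the one before it is completed fails the run):
1. the fallen bottle stands upright on its mat, let go (angle between fallen's own z axis and vertical below 0.1 rad and (horizontal distance between fallen and mat0 below 0.022 m or horizontal distance between fallen and mat1 below 0.022 m or horizontal distance between fallen and mat2 below 0.022 m) and z of fallen in the frame of tray between 0.052 and 0.064 m and contact force between each of the fingers, the arm and fallen below 0.05 N and linear speed of fallen below 0.02 m/s), for 0.2 s.
2. the paddle is held about half-way down by the robot (value of joint paddle between 0.18 and 0.32 rad and velocity of joint paddle between -0.1 and 0.1 rad/s and contact force between any of the fingers, the arm and paddle above 2.5 N), for 0.5 s.
At the end, for the whole second after the job is handed in: The robot still presses the paddle (over 2.5 N) and holds it at 0.25 rad give or take 0.07, at rest; the fallen bottle stands on the plate (within 0.1 rad of upright), at rest and untouched, its centre within 22 mm of a mat's centre; the other two bottles stand within 30 mm of where they were (all of step 1 and all of step 2 and angle between each of bottle_a, bottle_b's own z axis and vertical below 0.1 rad and distance of each of bottle_a, bottle_b from where it was at the start of the episode below 0.03 m); the arm keeps its last pose, push and grip.
It fails at once if the paddle is pushed to the bottom (beyond 0.46 rad) (value of joint paddle above 0.46 rad).
It fails at once if a standing bottle is tipped or pushed more than 30 mm (angle between any of bottle_a, bottle_b's own z axis and vertical above 0.4 rad or distance of any of bottle_a, bottle_b from where it was at the start of the episode above 0.03 m).
It fails at once if another thing on the table is pushed more than 40 mm (distance of any of jar, pencil_pot, pencil_case, mug, tape, eraser, brush from where it was at the start of the episode above 0.04 m).
It also fails if it takes over 67 s, if anything falls off the work surface, if the arm or the gripper's body presses on something with over 40 N, if the wrist force passes 120 N, or if a joint passes its speed limit or range.

ROBOT

A 7-joint arm with a two-finger parallel gripper is mounted at the origin on the work surface. World frame = base frame: x ahead of the robot, y to its left, z up, the work surface at z = 0. Lengths are in m, angles in rad, forces in N, time in s.
With the tool pointing down it reaches from about 0.425 to 0.925 m from the base axis. Payload 6.8 kg.
Tool frame: the origin (TCP) lies at the very end of the fingers, on their centre line; the grasp point (between the pads) lies bot.grip_depth behind it (bot.grip_depth is the distance from the TCP to the grasp point, in m); z points along the fingers, y is the line along which they close (so a half turn about z gives the same grasp; the last joint's range is limited). The gripper opens to 85 mm and grips with 20 to 120 N. Pads are 22 mm wide; open, the fingers measure 114 mm over their backs; the gripper's body (76 mm by 85 mm) begins 54 mm behind the grasp point. The pads swing forward as they close: fully open they stand 13 mm farther back than shut.
Start: joints at [1.139, 0.477, 0.022, 1.555, -0.011, 1.109, -0.083], TCP at [0.215, -0.64, 0.231] pointing down, gripper open.
Joint ranges: [-2.96, 2.96], [-0.34, 2.1], [-1.41, 1.46], [0.24, 2.44], [-1.37, 4.51], [0.17, 1.92], [-2.96, 2.96]. Speed limits (rad/s): [2.39, 2.39, 3.14, 3.14, 3.14, 3.14, 3.14].

INTERFACE

Orientations are given as a unit quaternion [w, x, y, z].
In Python, from station import bot gives the robot as it stands.
- The arm moves only by the tool send_rows, never from a script. Its arguments are lists of equal length, an entry for each row: "slide": the shift along the tool's x, y, z in mm, a list of three; "roll": the turn about the tool's z in degrees; "claw": the opening, from 0 (shut) to 1 (fully open). A call has exactly 8 rows; each row is the pose to reach, as a shift and turn from the pose commanded when the call began, along the tool's axes at that moment; what a row does not reach only later rows make up. A row lasts 1/12 s, in which the tool goes at most 41.7 mm and 7.16 degrees, less where a joint would pass 70% of its speed; a pose out of reach is approached as far as the arm can. A call with a gripper value outside its range is refused whole. The fingers move at their own pace and stop on an object; "force" is the grip in N (left out, the last holds). Time passes only in rows, so rows that repeat a pose let the fingers close, or fill a call up. It gives the time, the measured TCP pose, the force, the opening and the grip force at its end, in the units of the state.
- bot.get_obs(): the state, without advancing time (a new reading comes with each control period).
- bot.read_camera(name): name is "side" or "top"; returns the picture (480x640x3 uint8, red, green, blue); there is no depth.
- bot.camera_model(name): a dict with "camera_matrix" (3x3 intrinsics, pixels), "camera_from_world" (4x4, takes a point from world to camera coordinates). Camera axes: x right, y down, z forward; pixel columns grow to the right and rows downward; lengths in m; the calibration is good to about 2 mm. A picture is of the moment at which its call begins. camera_model takes no time and is no camera call.
- bot.hand_in(): hands the job in; it is judged then, once.
The state is a dict: "t": time; "q": joint angles; "joint_vel": joint speeds; "joint_torque": joint torques, N m; "eef_pos": TCP position; "tool_rot": TCP orientation; "contact_force": force on the tool from outside, world axes, zero at the start; "torque": the same for the moment, N m; "gripper_width": opening from 0.0 (shut) to 1.0 (fully open); "grasp_force": force on a finger pad.
Only numpy, scipy, OpenCV 4.12 (cv2) and the standard library are available. Lean on these libraries where they do the work, as an engineer would, in place of code of your own. Each camera call takes 0.05 s, during which the arm holds its last target. There are 200 camera calls.

## Working session

There is one attempt and no reset: what is moved stays moved. The work goes in short steps, Python scripts to look and compute and a tool call to move; the robot and the scene stay as the last step left them, time stands still between calls to the robot, and variables do not carry over. Pictures are saved under pics/ and viewed, at most 10 in all, crops included, and the job is handed in when it is done.

Besides the shell and the picture viewer there is one more tool, called as name(argument=value, ...) on one line, values as JSON. send_rows: Moves the arm, as the interface text tells. Its arguments: {"type":"object","properties":{"slide":{"type":"array","items":{"type":"array","items":{"type":"number"}}},"roll":{"type":"array","items":{"type":"number"}},"claw":{"type":"array","items":{"type":"number"}},"force":{"type":"number"}},"required":["slide","roll","claw"]}

```bash
ls; mkdir -p pics
python3 - <<'E'
from station import bot
import cv2,numpy as np
o=bot.get_obs();print({k:np.round(v,3) for k,v in o.items()},bot.grip_depth)
for n in("side","top"):
    im=bot.read_camera(n);cv2.imwrite(f"pics/{n}0.png",cv2.cvtColor(im,cv2.COLOR_RGB2BGR))
    m=bot.camera_model(n);print(n,np.round(m["camera_matrix"],1).tolist(),np.round(m["camera_from_world"],3).tolist())
E
```

```text
pics
{'t': np.float64(0.0), 'q': array([ 1.139,  0.478,  0.022,  1.556, -0.012,  1.109, -0.083]), 'joint_vel': array([-0.   , -0.001,  0.   , -0.003,  0.002,  0.001, -0.001]), 'joint_torque': array([-1.0000e-03, -5.9646e+01,  1.6070e+00, -2.8120e+01,  1.2000e-02,
        9.0000e-03, -0.0000e+00]), 'eef_pos': array([ 0.215, -0.639,  0.23 ]), 'tool_rot': array([-0.001,  0.987,  0.161, -0.   ]), 'contact_force': array([-0.593,  0.429,  0.525]), 'torque': array([ 0.022, -0.021, -0.002]), 'grasp_force': np.float64(0.0), 'gripper_width': np.float64(0.999)} 0.0187
side [[436.4, 0.0, 312.8], [0.0, 436.4, 237.6], [0.0, 0.0, 1.0]] [[-0.975, -0.223, -0.011, 0.538], [-0.142, 0.658, -0.74, 0.178], [0.173, -0.719, -0.673, 0.935], [0.0, 0.0, 0.0, 1.0]]
top [[496.5, 0.0, 309.3], [0.0, 496.5, 241.8], [0.0, 0.0, 1.0]] [[-0.022, -1.0, -0.016, -0.036], [-0.991, 0.024, -0.13, 0.553], [0.13, 0.013, -0.991, 1.397], [0.0, 0.0, 0.0, 1.0]]
```

View pics/side0.png

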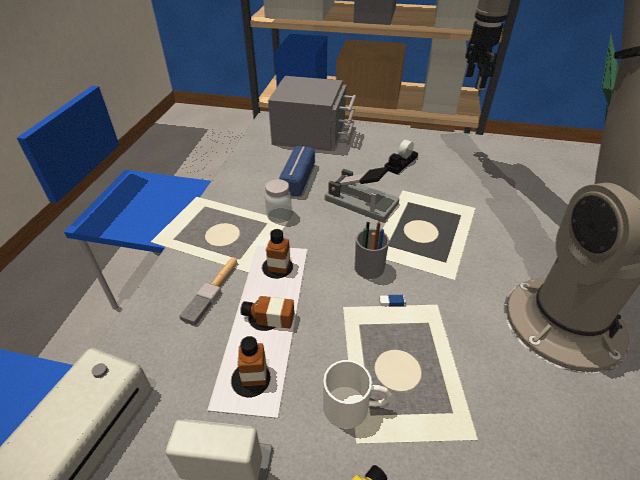

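View pics/top0.png

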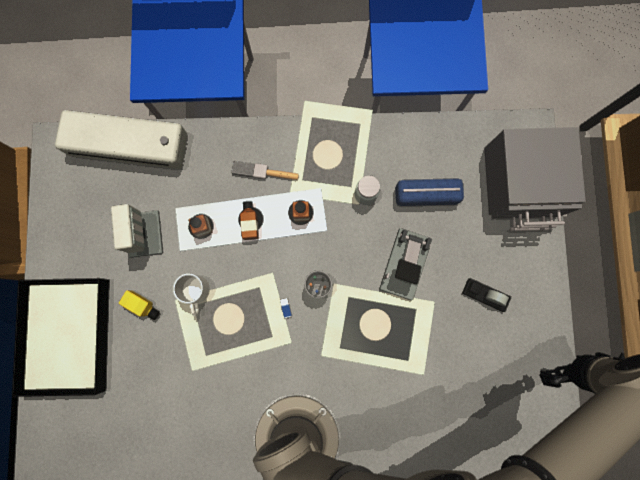

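Candidates for the fallen bottle, in top-view pixels:
- Lying amber bottle at (249,220), on the plate's middle mat with its cap up-image, away from the robot. This fits the description.
- Standing amber bottles at (200,225) and (301,210).
- Yellow lying bottle at (137,304), which is excluded.

The paddle station is at (406,263). Next I measure these and check the choice in one crop.

```bash
cat > h.py <<'E'
from station import bot
import cv2,numpy as np
def ray(n,uv,z):
    m=bot.camera_model(n);K=np.array(m["camera_matrix"]);T=np.array(m["camera_from_world"]);R=T[:3,:3];c=-R.T@T[:3,3]
    uv=np.atleast_2d(uv).astype(float);d=np.c_[uv,np.ones(len(uv))]@np.linalg.inv(K).T@R
    return c[:2]+d[:,:2]*((z-c[2])/d[:,2])[:,None]
def proj(n,P):
    m=bot.camera_model(n);K=np.array(m["camera_matrix"]);T=np.array(m["camera_from_world"])
    p=(np.atleast_2d(P)@T[:3,:3].T+T[:3,3])@K.T;return p[:,:2]/p[:,2:]
def shot(n,name=None,box=None,k=3):
    im=cv2.cvtColor(bot.read_camera(n),cv2.COLOR_RGB2BGR)
    if name:
        a=im if box is None else cv2.resize(im[box[1]:box[3],box[0]:box[2]],None,fx=k,fy=k,interpolation=cv2.INTER_CUBIC)
        cv2.imwrite(f"pics/{name}.png",a)
    return im
def blobs(mask,amin=40):
    c,_=cv2.findContours(mask.astype(np.uint8),cv2.RETR_EXTERNAL,cv2.CHAIN_APPROX_NONE)
    return [x for x in c if cv2.contourArea(x)>amin]
E
python3 - <<'E'
from h import *
im=cv2.imread("pics/top0.png");hsv=cv2.cvtColor(im,cv2.COLOR_BGR2HSV)
H,S,V=[hsv[...,i].astype(int) for i in range(3)]
cv2.imwrite("pics/crop.png",cv2.resize(im[180:310,170:440],None,fx=2.9,fy=2.9,interpolation=cv2.INTER_CUBIC))
w=(V>200)&(S<40)
for c in blobs(w,3000):
    r=cv2.minAreaRect(c);b=cv2.boxPoints(r);print("white",r,np.round(ray("top",b,.003),3).tolist(),np.round(ray("top",[r[0]],.003),4))
am=(H<20)&(S>120)&(V>40)
for c in blobs(am,30):
    r=cv2.minAreaRect(c);print("amber",np.round(r[0],1),np.round(r[1],1),r[2],[np.round(ray("top",[r[0]],z),4).tolist() for z in(.026,.049,.079)])
E
```

```text
white ((378.38800048828125, 328.6159973144531), (104.55854034423828, 73.52191162109375), 10.30484676361084) [[0.227, -0.073], [0.433, -0.117], [0.372, -0.413], [0.169, -0.364]] [[ 0.2995 -0.2421]]
white ((60.85017013549805, 335.99505615234375), (68.79513549804688, 106.27432250976562), 1.9091522693634033) [[0.154, 0.777], [0.458, 0.782], [0.446, 0.578], [0.143, 0.578]] [[0.2983 0.6784]]
white ((233.41275024414062, 310.6968994140625), (95.14463806152344, 109.19442749023438), 76.32869720458984) [[0.461, 0.365], [0.53, 0.052], [0.261, -0.009], [0.195, 0.297]] [[0.3599 0.1762]]
white ((116.9650650024414, 134.79345703125), (119.6077880859375, 35.629364013671875), 6.788974761962891) [[0.872, 0.72], [0.985, 0.711], [0.929, 0.343], [0.818, 0.355]] [[0.9005 0.5316]]
white ((274.05950927734375, 171.18145751953125), (130.59120178222656, 208.781982421875), 82.14668273925781) [[0.941, 0.395], [1.014, -0.241], [0.611, -0.278], [0.541, 0.335]] [[0.7733 0.0524]]
amber [249.5 234.5] [ 7. 15.] 90.0 [[[0.5791, 0.1247]], [[0.5757, 0.1216]], [[0.5712, 0.1176]]]
amber [197.3 223.4] [15.1 15.9] 73.3007583618164 [[[0.6157, 0.2776]], [[0.6117, 0.2721]], [[0.6065, 0.2648]]]
amber [247.5 214. ] [12. 15.] 90.0 [[[0.64, 0.1302]], [[0.6356, 0.127]], [[0.6298, 0.1229]]]
amber [300. 209.] [16. 16.] 90.0 [[[0.651, -0.0241]], [[0.6464, -0.0248]], [[0.6404, -0.0257]]]
amber [281.9 174.3] [30.7  5.1] 8.13010311126709 [[[0.7569, 0.0275]], [[0.7506, 0.0259]], [[0.7424, 0.0239]]]
amber [ 15. 211.] [136.  30.] 90.0 [[[0.6664, 0.8189]], [[0.6616, 0.8046]], [[0.6553, 0.786]]]
amber [620.5 236. ] [242.  37.] 90.0 [[[0.5483, -0.9458]], [[0.5454, -0.9317]], [[0.5415, -0.9132]]]
```

View pics/crop.png

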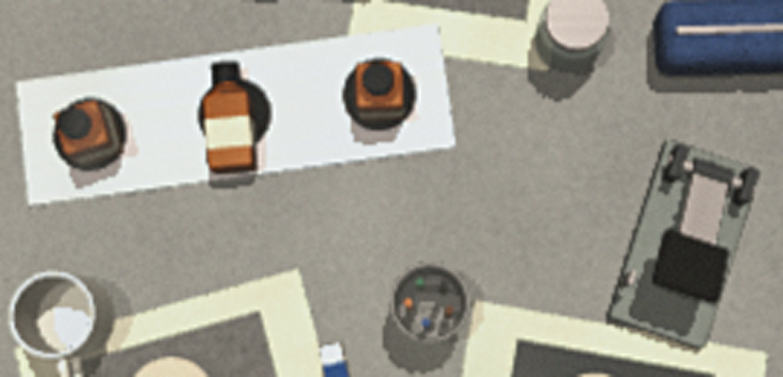

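The crop confirms the choice. The amber bottle lies with its cap end at crop (226,63), base at (231,170), over the middle mat (235,112). The station's black pad is at (691,265), its lugs at (680,160) and (745,185), and the index post at (630,277).

Run:
```python
from h import *
im=cv2.imread("pics/top0.png");hsv=cv2.cvtColor(im,cv2.COLOR_BGR2HSV)
H,S,V=[hsv[...,i].astype(int) for i in range(3)]
g=np.array([[17,82],[438,27],[455,148],[29,205]])/2.9+[170,180]
q=ray("top",g,.003);print("plate corners",np.round(q,4).tolist(),"c",np.round(q.mean(0),4))
d=(q[0]-q[1])+(q[3]-q[2]);d/=np.linalg.norm(d);print("lane y dir",d,"len",np.linalg.norm(q[0]-q[1]),np.linalg.norm(q[1]-q[2]))
for k in(-.15,0,.15):print("mat",np.round(q.mean(0)+k*d,4))
# fallen: rows, left/right edges of body, cap
for v in range(198,244,2):
    row=im[v,232:270].astype(int);print(v,' '.join(f"{(x.max()):3d}" for x in row))
C=lambda u,v:np.array([u,v])/2.9+[170,180]
print("cap end top rim",ray("top",[C(226,62)],.041),"base top edge mid",ray("top",[C(231,163)],.049),"base low",ray("top",[C(232,172)],.003))
print("body top edge",ray("top",[C(227,85)],.049))
# station
dk=(V<60);dk[:, :380]=0;dk[:,440:]=0;dk[:225]=0;dk[305:]=0
for c in blobs(dk,30):
    r=cv2.minAreaRect(c);print("dark",r,ray("top",[r[0]],.105))
lug=np.array([C(680,160),C(747,185)]);print("lugs",ray("top",lug,.06).tolist())
base=np.array([C(668,140),C(762,172),C(703,347),C(610,317)]);print("base quad",ray("top",base,.022).tolist(),ray("top",base,.022).mean(0))
```

```text
plate corners [[0.6672, 0.3479], [0.7138, -0.0875], [0.5872, -0.1016], [0.5392, 0.334]] c [0.6269 0.1232]
lane y dir [-0.10800294  0.99415057] len 0.43789863485147584 0.1274220361209003
mat [ 0.6431 -0.0259]
mat [0.6269 0.1232]
mat [0.6107 0.2723]
198 146 150 143 147 153 154 152 152 151 155 169 174 188 193 205 210 222 225 229 232 230 228 234 236 237 234 234 234 233 234 232 232 233 233 231 230 231 230
200 207 224 224 231 228 230 232 234 238 238 240 242 247 240 211 211 214 212 211 219 238 237 232 233 232 232 231 232 232 232 232 231 231 232 232 231 232 230
202 234 233 234 234 233 233 233 233 234 235 192  73  39  37  36  37  38  35  28  44 140 244 235 234 232 231 231 231 231 231 231 231 233 231 233 232 232 231
204 233 233 233 234 232 232 232 233 235 240 218  57  19  34  43  49  44  37  32  29  96 210 230 229 234 235 233 234 232 233 234 232 232 232 231 231 231 231
206 233 233 232 233 234 234 234 235 237 242 239  58  22  31  41  47  41  37  32  36  68 176 236 235 242 238 234 233 232 232 231 232 231 232 232 232 232 232
208 233 233 235 234 234 234 234 234 235 241 238  69  25  56  75 112 130 
[... 2634 characters left out ...]
4 101  97 100 100  97  95  91  91  92  92  90  86 105 151 156 153 151 152 155 156 150 152 152 154 157
cap end top rim [[0.67440207 0.1266181 ]] base top edge mid [[0.57070174 0.12121029]] base low [[0.56808692 0.12642522]]
body top edge [[0.64927782 0.12466969]]
dark ((407.54693603515625, 271.8793640136719), (24.957015991210938, 19.9863224029541), 21.250505447387695) [[ 0.45418211 -0.3149726 ]]
lugs [[0.5612462153362611, -0.31954393024557354], [0.5350730127019205, -0.38340976173505104]]
base quad [[0.5871439902675833, -0.3153345463301874], [0.5524119293446307, -0.40765923320456954], [0.3798470159268873, -0.34023178186843], [0.4113932514195414, -0.24993699930105034]] [ 0.48269905 -0.32829064]
```

```bash
cat >> h.py <<'E'
from scipy.spatial.transform import Rotation as Ro
def tool():
    o=bot.get_obs();w,x,y,z=o["tool_rot"];return o,Ro.from_quat([x,y,z,w])
def goto(p,yaw=None):
    "slide (mm) and roll (deg) from the present pose to world p, tool x at world yaw (deg)"
    o,R=tool();M=R.as_matrix();y0=np.degrees(np.arctan2(M[1,0],M[0,0]))
    print("slide",np.round(1000*M.T@(np.array(p)-o["eef_pos"]),1).tolist(),"roll",None if yaw is None else round((y0-yaw+180)%360-180,1),"yaw",round(y0,1),"pos",np.round(o["eef_pos"],4),"F",np.round(o["contact_force"],2),"w",round(float(o["gripper_width"]),3),"t",round(float(o["t"]),2))
E
python3 - <<'E'
from h import *
a=ray("top",[[247.4,214],[248.8,234]],.049);c=ray("top",[[247.4,204.5]],.036)
print(a,c);v=c[0]-a[1];print("axis yaw",np.degrees(np.arctan2(v[1],v[0])), np.degrees(np.arctan2(*(a[0]-a[1])[::-1])))
goto([0.682,0.127,0.2],4)
E
```

```text
[[0.63557787 0.12728942]
 [0.57715937 0.12362531]] [[0.66624415 0.12891619]]
axis yaw 3.398890029668088 3.5889924184634903
slide [687.0, -577.8, 31.3] roll 14.6 yaw 18.6 pos [ 0.2146 -0.6394  0.2304] F [ 0.56 -1.07 -0.48] w 1.0 t 0.1
```

send_rows(slide=[[30,-25,0],[62,-52,0],[94,-79,0],[126,-106,0],[158,-133,0],[190,-160,0],[222,-187,0],[250,-210,0]], roll=[2,4,6,8,10,12,14,15], claw=[1,1,1,1,1,1,1,1])

```text
t: 0.77
eef_pos: [0.3858, -0.3586, 0.2311]
tool_rot: [-0.0, 1.0, 0.031, -0.0]
contact_force: [0.8, 0.1, 0.3]
gripper_width: 0.997
grasp_force: 0.0
```

```bash
python3 -c "
from h import *
goto([0.682,0.130,0.2],3.5)"
```

```text
slide [325.6, -469.6, 31.3] roll 0.0 yaw 3.5 pos [ 0.3858 -0.3586  0.2311] F [0.84 0.07 0.26] w 0.997 t 0.77
```

send_rows(slide=[[20,-30,0],[42,-60,0],[64,-92,0],[86,-124,0],[108,-156,0],[130,-188,0],[152,-220,0],[170,-245,0]], roll=[0,0,0,0,0,0,0,0], claw=[1,1,1,1,1,1,1,1])

```text
t: 1.43
eef_pos: [0.5404, -0.1029, 0.2312]
tool_rot: [-0.0, 0.999, 0.032, 0.0]
contact_force: [0.3, -0.9, -0.3]
gripper_width: 0.998
grasp_force: 0.0
```

send_rows(slide=[[20,-30,0],[42,-60,0],[64,-92,0],[86,-124,0],[108,-156,0],[130,-188,0],[148,-212,0],[155,-224,0]], roll=[0,0,0,0,0,0,0,0], claw=[1,1,1,1,1,1,1,1])

```text
t: 2.1
eef_pos: [0.681, 0.1322, 0.2304]
tool_rot: [-0.001, 0.999, 0.033, -0.0]
contact_force: [0.8, 0.9, 1.0]
gripper_width: 1.002
grasp_force: 0.0
```

```bash
python3 -c "
from h import *
goto([0.682,0.130,0.016],3.5)"
```

```text
slide [0.9, 2.8, 214.4] roll 0.3 yaw 3.8 pos [0.681  0.1322 0.2304] F [0.75 0.91 0.96] w 1.002 t 2.1
```

send_rows(slide=[[1,3,30],[1,3,65],[1,3,100],[1,3,135],[1,3,170],[1,3,200],[1,3,214],[1,3,214]], roll=[0,0,0,0,0,0,0,0], claw=[1,1,1,1,1,1,1,1])

```text
t: 2.77
eef_pos: [0.6784, 0.1226, 0.0132]
tool_rot: [0.001, 1.0, 0.031, -0.004]
contact_force: [-0.3, -0.0, 0.6]
gripper_width: 1.002
grasp_force: 0.0
```

```bash
python3 -c "
from h import *
goto([0.682,0.130,0.016],3.5)
shot('side','s1',(190,220,330,360),4)"
```

```text
slide [4.0, -7.2, -2.8] roll 0.0 yaw 3.5 pos [0.6784 0.1226 0.0132] F [-0.26 -0.01  0.56] w 1.002 t 2.77
```

View pics/s1.png

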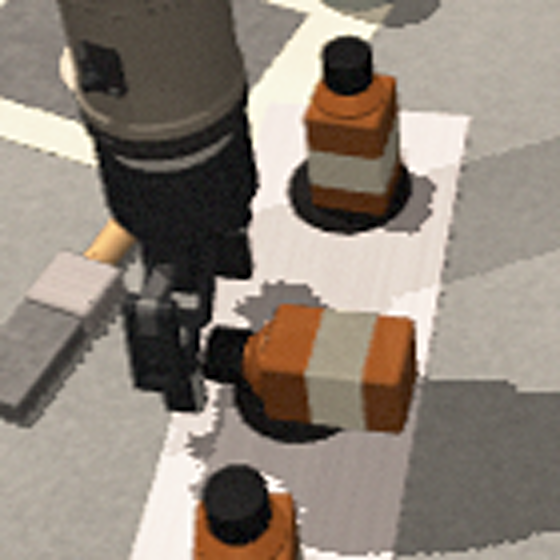

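The view shows the open fingers straddling the cap end (crop (165,350), cap at (225,352)), with the bottle undisturbed. Before closing I let the arm settle and read the pose again.

send_rows(slide=[[0,0,0],[0,0,0],[0,0,0],[0,0,0],[0,0,0],[0,0,0],[0,0,0],[0,0,0]], roll=[0,0,0,0,0,0,0,0], claw=[1,1,1,1,1,1,1,1])

```text
t: 3.48
eef_pos: [0.6815, 0.124, 0.0174]
tool_rot: [0.0, 1.0, 0.031, 0.0]
contact_force: [-0.3, -0.2, 0.4]
gripper_width: 0.998
grasp_force: 0.0
```

```bash
python3 -c "
from h import *
goto([0.682,0.130,0.016],3.5)"
```

```text
slide [0.9, -6.0, 1.4] roll 0.1 yaw 3.6 pos [0.6815 0.124  0.0174] F [-0.33 -0.24  0.41] w 0.998 t 3.48
```

send_rows(slide=[[0,-3,1],[1,-6,1],[1,-6,1],[1,-6,1],[1,-6,1],[1,-6,1],[1,-6,1],[1,-6,1]], roll=[0,0,0,0,0,0,0,0], claw=[1,1,0.8,0.6,0.4,0.2,0.2,0.2], force=20)

```text
t: 4.15
eef_pos: [0.6822, 0.1299, 0.0164]
tool_rot: [0.0, 1.0, 0.031, 0.0]
contact_force: [0.1, 0.5, 2.0]
gripper_width: 0.331
grasp_force: 19.7
```

```bash
python3 -c "
from h import *
goto([0.682,0.130,0.016],3.5);print(bot.get_obs()['grasp_force'])"
```

```text
slide [-0.2, -0.1, 0.4] roll 0.0 yaw 3.5 pos [0.6822 0.1299 0.0164] F [0.1  0.46 2.04] w 0.331 t 4.15
19.653490483760834
```

send_rows(slide=[[-1,0,-6],[-3,0,-14],[-6,0,-22],[-12,0,-33],[-20,0,-43],[-28,0,-53],[-37,0,-63],[-37,0,-63]], roll=[0,0,0,0,0,0,0,0], claw=[0.2,0.2,0.2,0.2,0.2,0.2,0.2,0.2])

```text
t: 4.82
eef_pos: [0.6443, 0.1281, 0.0821]
tool_rot: [-0.0, 1.0, 0.031, 0.001]
contact_force: [-0.2, -0.2, -1.6]
gripper_width: 0.329
grasp_force: 21.3
```

```bash
python3 -c "
from h import *
goto([0.682,0.130,0.016],3.5)
shot('side','s2',(190,200,330,340),4)"
```

```text
slide [37.6, 0.5, 66.2] roll 0.1 yaw 3.6 pos [0.6443 0.1281 0.0821] F [-0.2  -0.25 -1.61] w 0.329 t 4.82
```

View pics/s2.png

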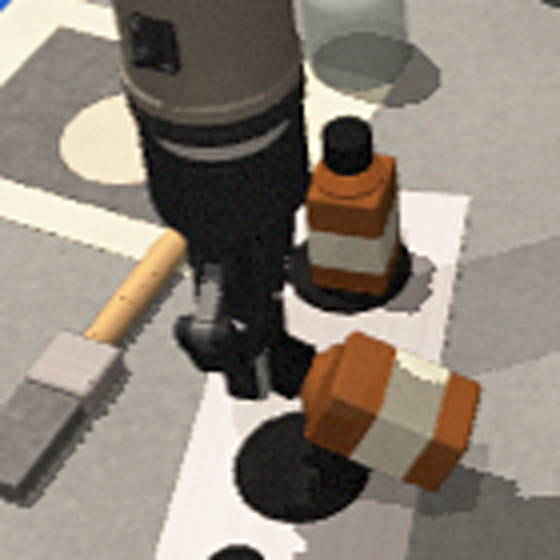

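It pivots: the bottle now hangs off the mat, about 30° below horizontal, held by pad friction. Short upward strokes towards the robot should ratchet it further down.

send_rows(slide=[[-20,0,-40],[-15,0,-32],[-8,0,-24],[-28,0,-64],[-24,0,-56],[-18,0,-48],[-38,0,-88],[-38,0,-88]], roll=[0,0,0,0,0,0,0,0], claw=[0.2,0.2,0.2,0.2,0.2,0.2,0.2,0.2])

```text
t: 5.53
eef_pos: [0.6069, 0.1255, 0.167]
tool_rot: [-0.0, 1.0, 0.031, -0.001]
contact_force: [1.6, 1.5, -0.1]
gripper_width: 0.332
grasp_force: 24.4
```

```bash
python3 -c "
from h import *
goto([0.627,0.1232,0.12],3.5)
shot('side','s3',(170,180,330,320),4)"
```

```text
slide [20.0, 3.6, 46.9] roll 0.0 yaw 3.5 pos [0.6069 0.1255 0.167 ] F [ 1.56  1.45 -0.08] w 0.332 t 5.53
```

View pics/s3.png

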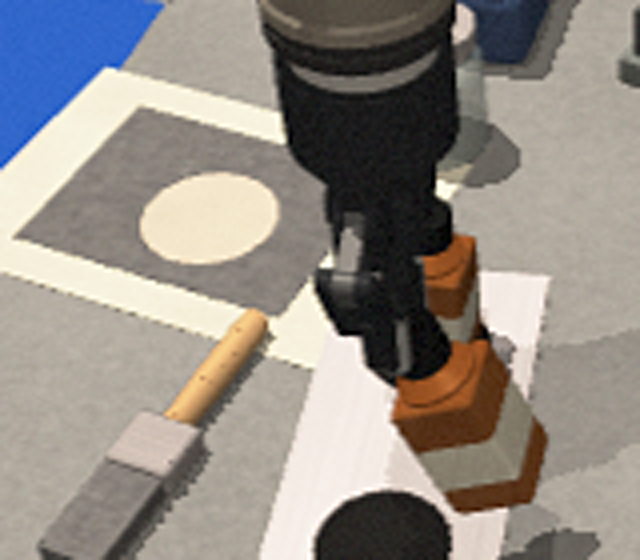

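Good progress: the axis runs from the cap at crop (420,360) to the base edge (460,510)–(537,497), roughly 30° from vertical. I'll compute the tilt from the base edge by casting rays onto the plane of the near face.

```bash
cat >> h.py <<'E'
def rayplane(n,uv,p0,nv):
    m=bot.camera_model(n);K=np.array(m["camera_matrix"]);T=np.array(m["camera_from_world"]);R=T[:3,:3];c=-R.T@T[:3,3]
    uv=np.atleast_2d(uv).astype(float);d=np.c_[uv,np.ones(len(uv))]@np.linalg.inv(K).T@R
    return c+d*(((p0-c)@nv)/(d@nv))[:,None]
E
python3 - <<'E'
from h import *
o,R=tool();M=R.as_matrix();n=-M[:,1];p=o["eef_pos"]
uv=np.array([[460,510],[537,497],[398,420],[485,342]])/4+[170,180]
P=rayplane("side",uv,p+.023*n,n);Q=(P-p)@np.c_[M[:,0],-M[:,2]]
print(np.round(Q,4)); e=Q[0]-Q[1];print("base edge",np.linalg.norm(e),"tilt",np.degrees(np.arctan2(-e[1],e[0])))
s=Q[2]-Q[0];print("side edge",np.linalg.norm(s),np.degrees(np.arctan2(s[0],s[1])))
E
```

```text
[[-0.0315 -0.0974]
 [-0.0714 -0.0796]
 [-0.0043 -0.034 ]
 [-0.0498  0.0271]]
base edge 0.04373246818241248 tilt 24.147104537892567
side edge 0.0689687432492649 23.164131048464537
```

send_rows(slide=[[2,0,2],[7,1,8],[16,2,16],[28,2,25],[41,3,33],[55,3,40],[67,3,45],[74,3,47]], roll=[0,0,0,0,0,0,0,0], claw=[0.2,0.2,0.2,0.2,0.2,0.2,0.2,0.2])

```text
t: 6.25
eef_pos: [0.6823, 0.1261, 0.1174]
tool_rot: [0.0, 1.0, 0.031, -0.001]
contact_force: [-0.1, 0.2, -1.8]
gripper_width: 0.337
grasp_force: 24.5
```

send_rows(slide=[[0,0,0],[0,0,0],[0,0,4],[0,0,8],[0,0,12],[0,0,16],[0,0,19],[0,0,19]], roll=[0,0,0,0,0,0,0,0], claw=[0.2,0.2,0.2,0.2,0.2,0.2,0.2,0.2])

```text
t: 6.92
eef_pos: [0.6828, 0.1272, 0.1025]
tool_rot: [-0.0, 1.0, 0.031, 0.002]
contact_force: [0.9, -0.6, 3.6]
gripper_width: 0.336
grasp_force: 24.9
```

```bash
python3 -c "
from h import *
goto([0.6813,0.1265,0.10],3.5)"
```

```text
slide [-1.6, 0.6, 2.5] roll 0.0 yaw 3.5 pos [0.6828 0.1272 0.1025] F [ 0.91 -0.62  3.62] w 0.336 t 6.92
```

send_rows(slide=[[-5,0,-1],[-11,0,-2],[-17,0,-2],[-23,0,-2],[-29,0,-2],[-35,0,-1],[-41,0,0],[-46,0,1]], roll=[0,0,0,0,0,0,0,0], claw=[0.2,0.2,0.2,0.2,0.2,0.2,0.2,0.2])

```text
t: 7.58
eef_pos: [0.635, 0.1248, 0.1013]
tool_rot: [-0.0, 1.0, 0.031, 0.001]
contact_force: [2.9, 0.0, 13.6]
gripper_width: 0.334
grasp_force: 28.2
```

```bash
python3 -c "
from h import *
goto([0.636,0.1265,0.10],3.5)
shot('side','s4',(190,200,330,340),4)"
```

```text
slide [1.1, -1.7, 1.3] roll 0.1 yaw 3.6 pos [0.635  0.1248 0.1013] F [ 2.93  0.03 13.63] w 0.334 t 7.58
```

View pics/s4.png

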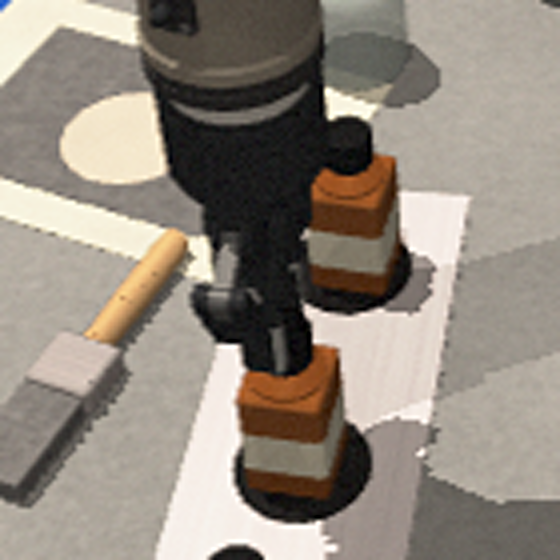

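The bottle now stands upright inside its mat: base edge at crop (243,485)–(333,497), mat ring around (302,467). I release it and rise.

send_rows(slide=[[0,0,-1],[0,0,-1],[0,0,-1],[0,0,-1],[0,0,-1],[0,0,-1],[0,0,-1],[0,0,-1]], roll=[0,0,0,0,0,0,0,0], claw=[0.34,0.36,0.4,0.5,0.7,0.9,1,1])

```text
t: 8.3
eef_pos: [0.6353, 0.1241, 0.1012]
tool_rot: [0.0, 1.0, 0.031, -0.0]
contact_force: [-0.1, 0.4, 0.2]
gripper_width: 0.996
grasp_force: 0.0
```

send_rows(slide=[[0,0,-10],[0,0,-30],[0,0,-60],[0,0,-90],[0,0,-115],[0,0,-130],[0,0,-130],[0,0,-130]], roll=[0,0,0,0,0,0,0,0], claw=[1,1,1,1,1,1,1,1])

```text
t: 8.97
eef_pos: [0.6359, 0.1243, 0.2327]
tool_rot: [-0.0, 1.0, 0.031, 0.001]
contact_force: [-0.8, 0.5, -0.4]
gripper_width: 0.997
grasp_force: 0.0
```

```bash
python3 -c "
from h import *
goto([0.45,-0.31,0.2],3.5)
im=shot('side','s5',(150,200,350,360),4)"
```

```text
slide [-212.4, 422.0, 32.1] roll 0.0 yaw 3.5 pos [0.6359 0.1243 0.2327] F [-0.75  0.49 -0.41] w 0.997 t 8.97
```

View pics/s5.png

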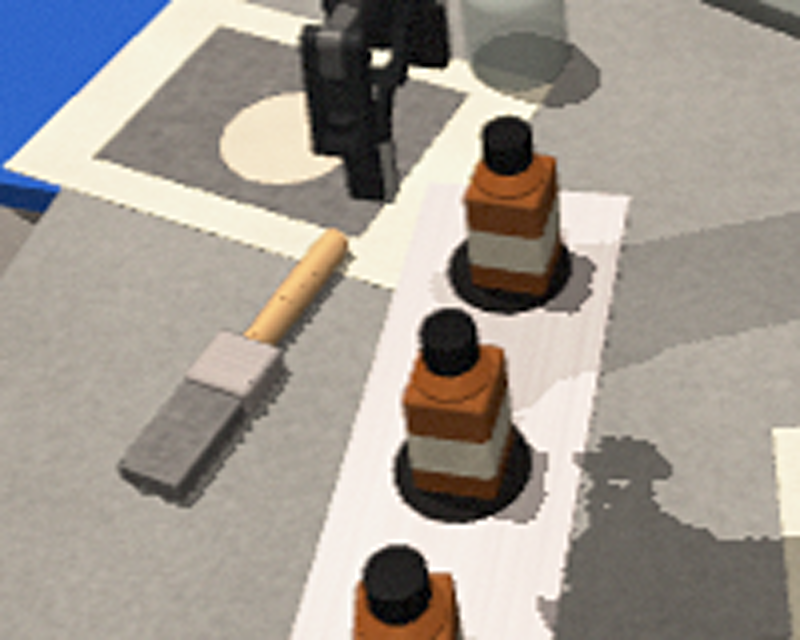

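Released and standing: cap at crop (449,322), mat at (463,467), same relation as its neighbour (cap (508,128), mat (510,268)). I check the offset and set up the move to the paddle.

Run:
```python
from h import *
C=lambda u,v:np.array([u,v])/4+[150,200]
for c,m in(((449,323),(463,467)),((508,130),(510,264))):
    a=ray("side",[C(*c)],.113)[0];b=ray("side",[C(*m)],.003)[0];print("cap top",a,"mat",b,"diff mm",1000*(a-b))
im=shot("top","t6");
hs=cv2.cvtColor(im,cv2.COLOR_BGR2HSV).astype(int)
dk=hs[...,2]<60;dk[:,:380]=0;dk[:,440:]=0;dk[:225]=0;dk[305:]=0
for c in blobs(dk,200):print("pad",cv2.minAreaRect(c),ray("top",[cv2.minAreaRect(c)[0]],.106))
goto([.449,-.3155,.2],-21)
```

```text
cap top [0.62710037 0.12350873] mat [0.62757762 0.12930194] diff mm [-0.47724826 -5.79320101]
cap top [ 0.63935425 -0.02333759] mat [ 0.64568551 -0.02321012] diff mm [-6.33126572 -0.12746687]
pad ((407.6500244140625, 271.5500183105469), (24.349536895751953, 20.238576889038086), 18.43494987487793) [[ 0.45500355 -0.31511109]]
slide [-212.5, 427.0, 30.8] roll 24.6 yaw 3.6 pos [0.6346 0.1239 0.2303] F [-0.11 -0.01 -0.18] w 0.995 t 9.07
```

send_rows(slide=[[-12,24,0],[-28,56,0],[-44,88,0],[-60,120,0],[-76,152,0],[-92,184,0],[-108,214,0],[-120,238,0]], roll=[3,6,9,12,15,18,21,24.5], claw=[1,1,0.8,0.6,0.4,0.2,0,0])

```text
t: 9.73
eef_pos: [0.5278, -0.1237, 0.2298]
tool_rot: [0.0, 0.983, -0.184, -0.002]
contact_force: [-0.5, 0.3, 0.1]
gripper_width: 0.144
grasp_force: 0.0
```

```bash
python3 -c "
from h import *
goto([0.449,-0.3155,0.14],-21)"
```

```text
slide [-3.8, 207.2, 90.1] roll -0.2 yaw -21.2 pos [ 0.5278 -0.1237  0.2298] F [-0.46  0.28  0.1 ] w 0.144 t 9.73
```

send_rows(slide=[[-1,25,5],[-1,58,15],[-2,92,28],[-3,126,42],[-4,158,55],[-4,185,70],[-4,203,80],[-4,207,84]], roll=[0,0,0,0,0,0,0,0], claw=[0,0,0,0,0,0,0,0])

```text
t: 10.4
eef_pos: [0.4487, -0.3156, 0.1444]
tool_rot: [0.0, 0.983, -0.185, -0.003]
contact_force: [0.3, -0.9, 0.3]
gripper_width: -0.0
grasp_force: 0.0
```

send_rows(slide=[[0,0,4],[0,0,8],[0,0,13],[0,0,18],[0,0,23],[0,0,28],[0,0,32],[0,0,32]], roll=[0,0,0,0,0,0,0,0], claw=[0,0,0,0,0,0,0,0])

```text
t: 11.07
eef_pos: [0.4529, -0.3123, 0.1148]
tool_rot: [-0.0, 0.983, -0.182, -0.0]
contact_force: [0.8, 0.5, 2.5]
gripper_width: -0.002
grasp_force: 1.3
```

```bash
python3 -c "
from h import *
goto([0.449,-0.3155,0.088],-21)"
```

```text
slide [-2.5, 4.4, 26.8] roll 0.1 yaw -20.9 pos [ 0.4529 -0.3123  0.1148] F [0.83 0.55 2.5 ] w -0.002 t 11.07
```

send_rows(slide=[[0,0,3],[0,0,6],[0,0,9],[-1,0,12],[-1,0,15],[-2,0,18],[-2,0,21],[-2,0,21]], roll=[0,0,0,0,0,0,0,0], claw=[0,0,0,0,0,0,0,0])

```text
t: 11.73
eef_pos: [0.4502, -0.3121, 0.0938]
tool_rot: [-0.0, 0.983, -0.182, -0.0]
contact_force: [-1.6, 0.2, 6.0]
gripper_width: 0.001
grasp_force: 2.5
```

```bash
python3 -c "
from h import *
goto([0.449,-0.3155,0.086],-21)
shot('side','s7',(310,130,430,230),6)"
```

```text
slide [0.1, 3.6, 7.8] roll 0.0 yaw -21.0 pos [ 0.4502 -0.3121  0.0938] F [-1.6   0.16  5.97] w 0.001 t 11.73
```

View pics/s7.png

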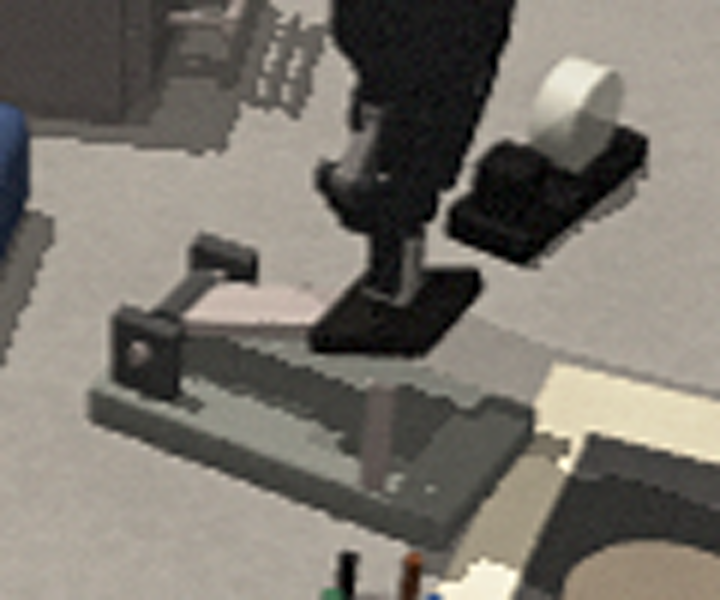

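The pad's near side (crop (312–420,~347)) is still above the post top (378,387), so a bit more travel is needed.

send_rows(slide=[[0,0,1],[0,0,3],[0,0,5],[0,0,7],[0,0,9],[0,0,9],[0,0,9],[0,0,9]], roll=[0,0,0,0,0,0,0,0], claw=[0,0,0,0,0,0,0,0])

```text
t: 12.45
eef_pos: [0.4503, -0.3121, 0.0854]
tool_rot: [0.0, 0.983, -0.182, -0.0]
contact_force: [-1.8, 0.2, 6.6]
gripper_width: -0.001
grasp_force: 3.0
```

Run:
```python
from h import *
goto([0.449,-0.3155,0.083],-21)
im=shot('side','s8',(310,130,430,230),6)
c0=np.array([.4827,-.3283]);t=np.radians(-21);A=np.array([[np.cos(t),-np.sin(t)],[np.sin(t),np.cos(t)]])
W=lambda x,y,z:np.r_[c0+A@[x,y],z]
cr=lambda P:np.round((proj("side",P)-[310,130])*6,0).tolist()
print("post",cr(W(-.056,.046,.079)),"lug",cr(W(.07,.046,.061)),"base -x+y corner",cr(W(-.095,.05,.022)),"base +x+y",cr(W(.095,.05,.022)))
for j in(.15,.2,.25,.3):
    a=.5-j;r=[]
    for s in(.085,.145):
        for h in(.009,-.005): r.append(W(.07-s*np.cos(a)+h*np.sin(a),.032,.045+s*np.sin(a)+h*np.cos(a)))
    print(j,cr(np.array(r)))
```

```text
slide [-0.0, 3.7, 2.4] roll 0.0 yaw -21.0 pos [ 0.4503 -0.3121  0.0854] F [-1.83  0.25  6.63] w -0.001 t 12.45
post [[384.0, 376.0]] lug [[139.0, 319.0]] base -x+y corner [[447.0, 512.0]] base +x+y [[89.0, 374.0]]
0.15 [[302.0, 319.0], [309.0, 346.0], [418.0, 321.0], [425.0, 349.0]]
0.2 [[305.0, 327.0], [311.0, 354.0], [422.0, 335.0], [428.0, 363.0]]
0.25 [[307.0, 335.0], [312.0, 362.0], [426.0, 350.0], [430.0, 377.0]]
0.3 [[309.0, 344.0], [313.0, 370.0], [429.0, 364.0], [431.0, 392.0]]
```

View pics/s8.png

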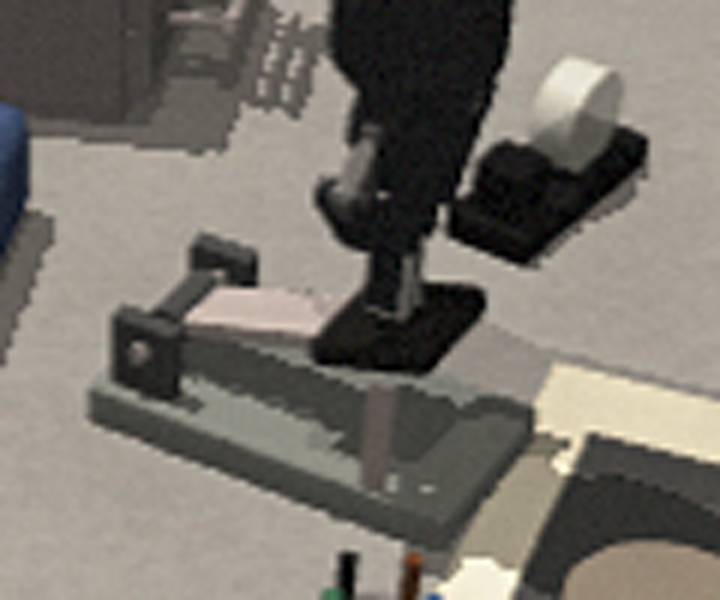

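The pad's lower edge runs (313,361)–(432,372). After correcting for the ~8 px offset seen at the post, that reads as 0.20–0.22 rad. I go 3 mm lower and hold.

send_rows(slide=[[0,0,1],[0,0,2],[0,0,3],[0,0,3],[0,0,3],[0,0,3],[0,0,3],[0,0,3]], roll=[0,0,0,0,0,0,0,0], claw=[0,0,0,0,0,0,0,0])

```text
t: 13.17
eef_pos: [0.4502, -0.312, 0.0824]
tool_rot: [-0.0, 0.983, -0.182, -0.0]
contact_force: [-3.2, 1.4, 7.1]
gripper_width: 0.001
grasp_force: 3.2
```

send_rows(slide=[[0,0,0],[0,0,0],[0,0,0],[0,0,0],[0,0,0],[0,0,0],[0,0,0],[0,0,0]], roll=[0,0,0,0,0,0,0,0], claw=[0,0,0,0,0,0,0,0])

```text
t: 13.83
eef_pos: [0.4502, -0.312, 0.0824]
tool_rot: [-0.0, 0.983, -0.182, -0.0]
contact_force: [-2.3, 0.2, 7.1]
gripper_width: -0.001
grasp_force: 3.2
```

Run:
```python
from h import *
goto([0.449,-0.3155,0.082],-21)
im=shot('side','s9')
# lower edge of the black pad side at columns near its two ends, in s8's crop coordinates; standing bottle amber blobs
for f in (im,):
    g=cv2.cvtColor(cv2.resize(f[130:230,310:430],None,fx=6,fy=6,interpolation=cv2.INTER_CUBIC),cv2.COLOR_BGR2GRAY)
    for u in(325,345,400,415):
        v=[v for v in range(330,420) if g[v,u]<45];print(u,v[-1] if v else None,end="; ")
g=cv2.cvtColor(cv2.imread("pics/s8.png"),cv2.COLOR_BGR2GRAY)
print("s8:",[[u,max(v for v in range(330,420) if g[v,u]<45)] for u in(325,345,400,415)])
h0=cv2.cvtColor(cv2.imread("pics/side0.png"),cv2.COLOR_BGR2HSV);h1=cv2.cvtColor(im,cv2.COLOR_BGR2HSV)
for h in(h0,h1):
    m=(h[...,0]<20)&(h[...,1]>150)&(h[...,2]>50);m[:,:235]=0;m[:,300:]=0;m[:240]=0;m[395:]=0
    print([np.round(cv2.minAreaRect(c)[0]).tolist() for c in blobs(m,40)])
```

```text
slide [0.2, 3.7, 0.4] roll 0.0 yaw -21.0 pos [ 0.4502 -0.312   0.0824] F [-2.26  0.16  7.09] w -0.001 t 13.83
325 368; 345 371; 400 376; 415 380; s8: [[325, 364], [345, 364], [400, 371], [415, 374]]
[[254.0, 383.0], [250.0, 358.0], [287.0, 313.0], [259.0, 310.0], [277.0, 270.0], [278.0, 250.0]]
[[254.0, 383.0], [250.0, 358.0], [264.0, 321.0], [263.0, 298.0], [278.0, 270.0], [278.0, 250.0]]
```

The estimates agree on about 0.25 rad: edge slope, TCP height of 82 mm and 7 N push. The bottles are all in place, so I hand in.

```bash
python3 -c "
from station import bot
print(bot.hand_in())"
```

```text
the job is handed in; nothing more can be done
None
```

I stood the fallen bottle upright on its middle mat (about 6 mm off centre by camera) and let it go. The job was handed in at about 14 s with the arm holding the paddle at an estimated 0.25 rad with about 7 N; no verdict was returned.

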